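# Refill the spice carousel, bring the salt round to the front and hold it

## Task

The pepper mill and the tall spice jar were left out in front of the hob: stand each one down on the spice carousel in the empty wire hoop that suits its girth, without dropping them in. Then turn the carousel by the knob on its post until the salt shaker stands straight at the front, facing the front edge of the worktop, and keep the knob gripped: the job finishes while you are still holding the carousel still, so that the cook can lift the salt out with one hand. Leave the other jars in their hoops, and do not disturb the teaspoon or the egg timer.

Things in the scene. Friction and masses are not known exactly. Their poses are not given: they have to be found in the camera images.
- carousel_foot: low dark round foot of the spice carousel, 156 mm across, 12 mm high, fixed to the worktop left of the hob; its place varies. Origin: centre of its underside on the worktop, on the carousel's axis. Its axes are always the room's (-x towards the robot and the worktop's front edge). On it turns a plain wooden tray, 242 mm across, with a low wire rim up to 36 mm above the worktop.
- front_spot (a point): fixed point (it does not turn) at the front of the carousel: 80 mm from the axis straight towards the robot (-x), at the height of the tray floor, 22 mm above the worktop. This is where the salt shaker's foot must come to stand.
- turntable (a joint): the tray's bearing: turns without end stops, stays where it is left, friction about 0.03 N m. Value in rad, 0 as it stands at the start (whichever way it then faces), growing anticlockwise seen from above. Tray floor 22 mm above the worktop; central post 10 mm thick; five round wire hoops centred 80 mm from the axis every 72 degrees, wire 4 mm thick, tops 79 mm above the worktop.
- knob_center (a point): middle of the round plain wooden knob on top of the carousel's post: 34 mm diameter, 36 mm tall, upright, on the carousel's axis; this point is 214 mm above the worktop, the knob reaches from 196 to 232 mm. It can be gripped from above at any yaw and turns with the tray.
- knob: the same knob as a body, one with the turntable; its origin lies on the axis at the turntable's underside, 12 mm above the worktop.
- pocket_wide (a point): centre, on the tray floor (22 mm above the worktop), of the one wide hoop: 68 mm free inside; turns with the tray. Empty at the start, on the robot's side of the carousel.
- pocket_narrow (a point): centre, on the tray floor (22 mm above the worktop), of the empty narrow hoop beside the wide one: 55 mm free inside; turns with the tray. The other three hoops are as narrow and hold the salt shaker and two spice jars, in any order.
- pepper_mill: dark wooden pepper mill, upright, 58 mm diameter at the foot, 170 mm tall, 0.18 kg: waisted body up to 122 mm, round head 49 mm wide from 123 to 159 mm (widest near 140 mm), small nub on top. Stands loose on the worktop in front of the hob; too thick for the narrow hoops. Origin: centre of its underside, z up.
- tall_jar: tall slim glass spice jar with a smooth screw cap, upright, 47 mm diameter, 140 mm tall, 0.13 kg; cap of the same width from 115 to 140 mm. Stands loose on the worktop in front of the hob. Origin: centre of its underside, z up.
- salt_shaker: salt shaker, the shortest thing on the carousel and the only one with a narrowing, domed, pierced metal top: 44 mm diameter, 90 mm tall. Stands loose in one of the three filled hoops. Origin: centre of its underside, z up.
- flat_cap_jar: spice jar with a broad flat cap, 46 mm diameter, 104 mm tall, loose in a filled hoop. Origin: centre of its underside.
- ribbed_cap_jar: spice jar with a ribbed cap and shaped glass, 45 mm diameter, 106 mm tall, loose in a filled hoop. Origin: centre of its underside.
- teaspoon: steel teaspoon, 130 mm long, 27 mm wide, 11 mm high, lying on the worktop in front of the hob's right part; leave alone. Origin: centre of its underside.
- egg_timer: round clockwork egg timer, 65 mm diameter, 57 mm high, on the worktop left of the carousel; leave alone. Origin: centre of its underside.
There are look-alikes about, which are no part of the job. What is shaped like the tall_jar but blue is not meant.

How it is judged:
On the way:
1. the pepper mill stands in the wide hoop and the tall jar in the empty narrow hoop, upright on the tray and let go (distance between pepper_mill and pocket_wide below 0.013 m and angle between each of pepper_mill, tall_jar's own z axis and vertical below 0.1 rad and distance between tall_jar and pocket_narrow below 0.013 m and contact force between the fingers and pepper_mill below 0.3 N and contact force between the fingers and tall_jar below 0.3 N), for 0.2 s.
At the end, for the whole second after the job is handed in: Mill in the wide hoop, tall jar in the narrow (13 mm of the pocket centre on the tray, 6 degrees upright), all jars upright on the tray, salt within 18 mm of the front spot, fingers gripping only the knob (over 2 N), turntable still (under 0.05 rad/s) (all of step 1 and contact force between the fingers and salt_shaker below 0.3 N and angle between each of salt_shaker, flat_cap_jar, ribbed_cap_jar's own z axis and vertical below 0.1 rad and z of each of salt_shaker, flat_cap_jar, ribbed_cap_jar in the frame of front_spot below 0.008 m and horizontal distance between salt_shaker and front_spot below 0.018 m and contact force between the fingers and knob above 2 N and velocity of joint turntable between -0.05 and 0.05 rad/s); the arm keeps its last pose, push and grip.
It fails at once if the pepper mill is let go above the tray (more than 20 mm) (horizontal distance between pepper_mill and pocket_wide below 0.04 m and z of pepper_mill in the frame of pocket_wide above 0.02 m and contact force between the fingers and pepper_mill below 0.05 N).
It fails at once if the tall jar is let go above the tray (more than 20 mm) (horizontal distance between tall_jar and pocket_narrow below 0.04 m and z of tall_jar in the frame of pocket_narrow above 0.02 m and contact force between the fingers and tall_jar below 0.05 N).
It fails at once if a container is knocked over (angle between any of salt_shaker, flat_cap_jar, ribbed_cap_jar, pepper_mill, tall_jar's own z axis and vertical above 0.6 rad).
It fails at once if a jar is lifted out of its hoop (z of any of salt_shaker, flat_cap_jar, ribbed_cap_jar in the frame of front_spot above 0.05 m).
It fails at once if the teaspoon or the egg timer is moved more than 3 cm (distance of any of teaspoon, egg_timer from where it was at the start of the episode above 0.03 m).
It also fails if it takes over 72 s, if anything falls off the work surface, if the arm or the gripper's body presses on something with over 40 N, if the wrist force passes 120 N, or if a joint passes its speed limit or range.

## Robot

A 7-joint arm with a two-finger parallel gripper is mounted at the origin on a cart in front of the work surface, level with it; the furniture and walls round the work are solid. World frame = base frame: x ahead of the robot, y to its left, z up, the work surface at z = 0. Lengths are in m, angles in rad, forces in N, time in s.
With the tool pointing down it reaches from about 0.35 to 0.9 m from the base axis. Payload 7.2 kg.
Tool frame: the origin (TCP) lies midway between the tips of the shut fingers; the grasp point (between the pads) lies bot.hold_point_z behind it (bot.hold_point_z is the distance from the TCP to the grasp point, in m); z points along the fingers, y is the line along which they close (so a half turn about z gives the same grasp; the last joint's range is limited). The gripper opens to 85 mm and grips with 20 to 120 N. Pads are 22 mm wide; open, the fingers measure 114 mm over their backs; the gripper's body (76 mm by 85 mm) begins 54 mm behind the grasp point. The pads swing forward as they close: fully open they stand 13 mm farther back than shut.
Start: joints at [1.234, 0.411, -0.013, 1.596, 0.006, 1.134, -0.082], TCP at [0.166, -0.603, 0.231] pointing down, gripper open.
Joint ranges: [-2.95, 2.95], [-0.29, 1.99], [-1.47, 1.44], [0.14, 2.54], [-1.03, 4.17], [0.13, 1.85], [-2.86, 2.86]. Speed limits (rad/s): [2.39, 2.39, 3.01, 3.01, 3.14, 3.14, 3.14].

## Interface

Orientations are given as a rotation vector (axis times angle).
In Python, from plant import bot, vision, spot_in, cut_out gives the robot as it stands.
- The arm moves only by the tool move_arm, never from a script. Its argument "steps" is text: rows parted by semicolons, each of 5 numbers parted by spaces: the shift along the tool's x, y, z in a scale on which 1.0 is 400 mm, then the turn about the tool's z in shares of pi rad (1.0 is pi rad), then the opening, from -1 (shut) to 1 (fully open). In form: x y z spin hand; .... A call has exactly 8 rows; each row is the pose to reach, as a shift and turn from the pose commanded when the call began, along the tool's axes at that moment; what a row does not reach only later rows make up. A row lasts 1/10 s, in which the tool goes at most 50 mm and 8.59 degrees, less where a joint would pass 70% of its speed; a pose out of reach is approached as far as the arm can. A call with a gripper value outside its range is refused whole. The fingers move at their own pace and stop on an object; "grip_force" is the grip in N (left out, the last holds). Time passes only in rows, so rows that repeat a pose let the fingers close, or fill a call up. It gives the time, the measured TCP pose, the force, the opening and the grip force at its end, in the units of the state.
- bot.observe(): the state, without advancing time (a new reading comes with each control period).
- vision.get_image(name): name is "side" or "top"; returns the picture (384x512x3 uint8, red, green, blue); there is no depth.
- vision.calibration(name): a dict with "K" (3x3 intrinsics, pixels), "D" ([k1, k2, p1, p2, k3] as OpenCV has them; the pictures are not rectified), "rvec" (rotation vector, rad) and "tvec" (3), from world to camera coordinates, as OpenCV has them. Camera axes: x right, y down, z forward; pixel columns grow to the right and rows downward; lengths in m; the calibration is good to about 2 mm. A picture is of the moment at which its call begins. calibration takes no time and is no camera call.
- bot.job_done(): hands the job in; it is judged then, once.
Trained networks look in the newest picture that a camera, given by its name, has taken for a name from the list of things; names that differ only in an ending like _2 or _b are one class to them, and where a whole thing is asked for, a point or a joint stands for the part that bears it (a point fixed in the world has none). Each returns a list of dicts, best first, with "score" (0 to 1); they miss things now and then, are a little off and sometimes report something else, mostly with a low value. They report only what shows in the picture. A call takes as long as a camera call. They do not tell look-alikes from the thing itself.
- spot_in(camera, label): "bbox" ([left, top, right, bottom] in pixels, round what is visible of it).
- cut_out(camera, label): "region" (384x512 bool, what is visible of it) and "bbox" ([left, top, right, bottom] in pixels, round what is visible of it).
The state is a dict: "time": time; "q": joint angles; "joint_velocities": joint speeds; "tau": joint torques, N m; "eef_pos": TCP position; "ee_rot": TCP orientation; "force": force on the tool from outside, world axes, zero at the start; "ft_torque": the same for the moment, N m; "grip_width": finger opening in m; "gripper_force": force on a finger pad.
Only numpy, scipy, OpenCV 4.12 (cv2) and the standard library are available. Lean on these libraries where they do the work, as an engineer would, in place of code of your own. Each camera call takes 0.05 s, during which the arm holds its last target. There are 200 camera calls.

## Working session

There is one attempt and no reset: what is moved stays moved. The work goes in short steps, Python scripts to look and compute and a tool call to move; the robot and the scene stay as the last step left them, time stands still between calls to the robot, and variables do not carry over. Pictures are saved under pics/ and viewed, at most 10 in all, crops included, and the job is handed in when it is done.

Besides the shell and the picture viewer there is one more tool, called after "Emit:" by a JSON object that holds its "op" and its "data". move_arm: Moves the arm, as the interface text tells. Its arguments: {"type":"object","properties":{"steps":{"type":"string"},"grip_force":{"type":"number"}},"required":["steps"]}

```bash
mkdir -p pics; ls; python3 - <<'E'
from plant import bot, vision, spot_in, cut_out
import cv2, numpy as np
s=bot.observe(); print({k:np.round(v,3).tolist() for k,v in s.items()}, bot.hold_point_z)
ims=[]
for c in("side","top"):
    im=vision.get_image(c)[:,:,::-1]; cv2.imwrite(f"pics/{c}0.png",im); 
    K=vision.calibration(c); R=cv2.Rodrigues(np.array(K["rvec"]))[0]; print(c,np.round(-R.T@np.array(K["tvec"]).ravel(),3),np.round(R[2],2),np.array(K["K"])[0,0])
    for l in("carousel_foot","knob","pepper_mill","tall_jar","salt_shaker","flat_cap_jar","ribbed_cap_jar","teaspoon","egg_timer"):
        print(c,l,[(np.round(d["bbox"]).astype(int).tolist(),round(d["score"],2)) for d in spot_in(c,l)[:4]])
E
```

```text
pics
{'time': 0.0, 'q': [1.234, 0.412, -0.013, 1.597, 0.006, 1.134, -0.082], 'joint_velocities': [0.001, 0.002, -0.001, -0.003, -0.002, -0.001, 0.0], 'tau': [0.0, -60.063, 0.682, -29.941, 0.014, 0.011, -0.0], 'eef_pos': [0.166, -0.602, 0.23], 'ee_rot': [-3.112, -0.421, 0.001], 'force': [0.28, -0.157, -0.331], 'ft_torque': [0.014, -0.039, 0.002], 'gripper_force': 0.0, 'grip_width': 0.086} 0.0187
side [-0.184  1.097  1.214] [ 0.42 -0.67 -0.61] 463.0465778797506
side carousel_foot []
side knob [([161, 231, 230, 304], 0.69), ([188, 228, 197, 241], 0.55)]
side pepper_mill [([254, 220, 270, 260], 0.71), ([163, 227, 232, 303], 0.26)]
side tall_jar [([305, 134, 320, 167], 0.82), ([296, 180, 307, 214], 0.77), ([321, 141, 332, 174], 0.73), ([331, 129, 344, 162], 0.68)]
side salt_shaker [([165, 252, 181, 275], 0.7)]
side flat_cap_jar [([191, 235, 207, 262], 0.77)]
side ribbed_cap_jar [([172, 261, 187, 299], 0.86)]
side teaspoon [([311, 188, 320, 209], 0.59)]
side egg_timer [([136, 300, 159, 323], 0.65), ([163, 228, 235, 307], 0.38)]
top [-0.327  0.156  1.498] [ 0.53 -0.15 -0.83] 419.90071815356407
top carousel_foot []
top knob [([148, 192, 162, 204], 0.46)]
top pepper_mill [([222, 216, 237, 246], 0.55)]
top tall_jar [([296, 196, 308, 228], 0.53), ([368, 153, 377, 168], 0.47)]
top salt_shaker [([138, 195, 200, 252], 0.72), ([149, 197, 157, 212], 0.48)]
top flat_cap_jar [([174, 191, 186, 208], 0.59)]
top ribbed_cap_jar [([135, 209, 151, 234], 0.73), ([136, 190, 197, 250], 0.73)]
top teaspoon [([308, 215, 322, 220], 0.65)]
top egg_timer [([103, 222, 124, 238], 0.63)]
```

```bash
python3 - <<'E'
import cv2, numpy as np
a=cv2.imread("pics/top0.png")[140:290,90:390]; b=cv2.imread("pics/side0.png")[110:330,120:370]
cv2.imwrite("pics/topc.png",cv2.resize(a,(800,400),interpolation=cv2.INTER_CUBIC))
cv2.imwrite("pics/sidec.png",cv2.resize(b,(680,598),interpolation=cv2.INTER_CUBIC))
E
```

```text
(no output)
```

View pics/topc.png

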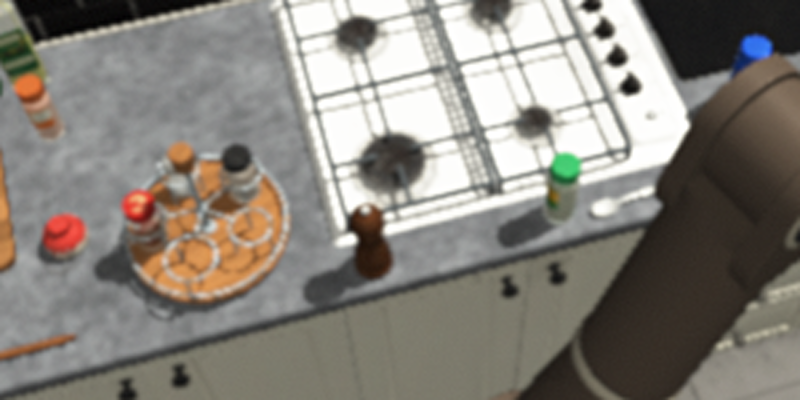

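View pics/sidec.png

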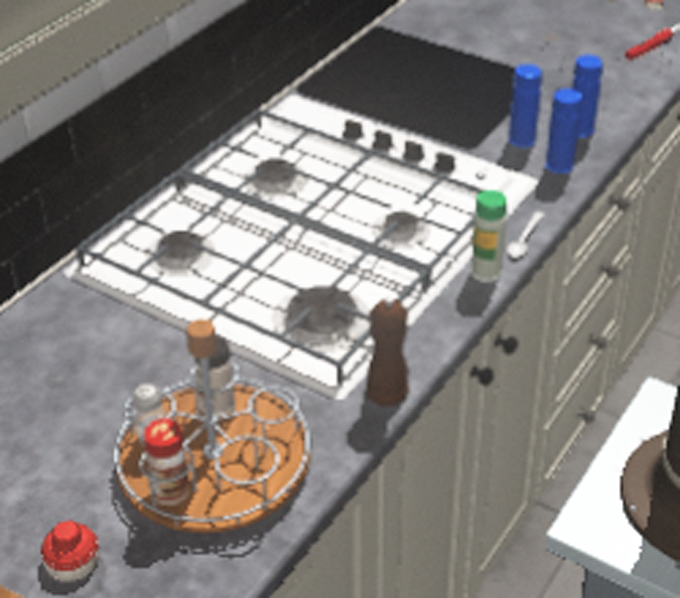

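Top view: the tall jar is the green-capped one at (302,212) by the teaspoon. The look-alikes are the three blue ones, at side px (313,150), (326,157) and (337,145), with one also at top (372,160). The mill is at top (229,231). The salt is the grey domed one at side (173,263), and the wide hoop is at top (161,236).

```bash
cat > h.py <<'E'
from plant import bot, vision, spot_in, cut_out
import cv2, numpy as np
from scipy.optimize import least_squares
C={c:vision.calibration(c) for c in("side","top")}
def proj(c,P):
    k=C[c]; return cv2.projectPoints(np.asarray(P,float).reshape(-1,1,3),np.array(k["rvec"]),np.array(k["tvec"]),np.array(k["K"]),np.array(k["D"]))[0][:,0]
t=np.linspace(0,2*np.pi,40)
def ring(x,y,z,r): return np.c_[x+r*np.cos(t),y+r*np.sin(t),0*t+z]
def cyl(x,y,rings): return np.vstack([ring(x,y,z,r) for z,r in rings])
def fit(obs,rings,x0=(.5,0.),edges=(0,1,2,3)):
    def f(p):
        r=[]
        for c,b in obs:
            q=proj(c,cyl(*p,rings)); m=np.r_[q.min(0),q.max(0)]-np.array(b); r+=list(m[list(edges)])
        return r
    s=least_squares(f,x0,loss="soft_l1"); return s.x,s.fun
SH=dict(pepper_mill=[(0,.029),(.14,.0245),(.17,.006)],tall_jar=[(0,.0235),(.14,.0235)],knob=[(.196,.017),(.232,.017)],
 salt_shaker=[(.022,.022),(.085,.022),(.112,.010)],flat_cap_jar=[(.022,.023),(.126,.023)],ribbed_cap_jar=[(.022,.0225),(.128,.0225)],egg_timer=[(0,.0325),(.03,.0325),(.057,.01)])
E
python3 - <<'E'
from h import *
B=dict(pepper_mill=[("side",(254,220,270,260)),("top",(222,216,237,246))],
tall_jar=[("side",(296,180,307,214)),("top",(296,196,308,228))],
knob=[("side",(188,228,197,241)),("top",(148+4,192,162,204))],
flat_cap_jar=[("side",(191,235,207,262)),("top",(174,191,186,208))],
ribbed_cap_jar=[("side",(172,261,187,299)),("top",(135,209,151,234))],
salt_shaker=[("side",(165,252,181,275)),("top",(149,197,157,212))],egg_timer=[("side",(136,300,159,323)),("top",(103,222,124,238))])
P={}
for n in B:
    obs=[]
    for c,b in B[n]:
        ds=[d for d in cut_out(c,n)] if 0 else [d for d in (vision.get_image(c) is not None and cut_out(c,n))]
        ds=[d["bbox"] for d in ds if np.abs(np.array(d["bbox"])-b).max()<7]
        obs.append((c,ds[0] if ds else b))
    P[n],r=fit(obs,SH[n],edges=(0,1,2) if n in("salt_shaker","flat_cap_jar","ribbed_cap_jar") else (0,1,2,3)); print(n,np.round(P[n],4),np.round(r,1))
c=P["knob"]
for n in("salt_shaker","flat_cap_jar","ribbed_cap_jar"):
    d=P[n]-c; print(n,np.hypot(*d),np.degrees(np.arctan2(d[1],d[0])))
E
```

```text
pepper_mill [0.435  0.0588] [ 0.  -2.4 -0.9 -0.4 -1.1  1.2  0.9  0.6]
tall_jar [ 0.4291 -0.2321] [ 0.2  2.3  1.5  0.7 -3.2 -2.1  1.2 -1.3]
knob [0.5553 0.2836] [ 0.1 -0.1 -0.2 -0.3 -0.8 -0.3  0.7  0.9]
flat_cap_jar [0.5941 0.2123] [-0.6 -0.   1.6  0.5 -0.3 -1.5]
ribbed_cap_jar [0.5561 0.3684] [-4.5  0.1  1.  -0.3  0.2  1.1]
salt_shaker [0.6278 0.314 ] [-3.7  0.1  3.2 -1.4 -0.1  4.9]
egg_timer [0.5954 0.4852] [ 0.2  0.7 -1.  -0.2 -0.1 -1.4  1.6  3.2]
salt_shaker 0.07858971215541342 22.738115680478764
flat_cap_jar 0.08118996582747963 -61.472191802233695
ribbed_cap_jar 0.08477069056908433 89.4556323273306
```

```bash
cat >> h.py <<'E'
def hoops(cx,cy,th):  # th = direction of salt hoop; wide at +144deg, narrow at -144
    L=[]
    for k,r in((2,.036),(-2,.0295),(0,.0295),(1,.0295),(-1,.0295)):
        a=th+k*np.radians(72); L.append(ring(cx+.08*np.cos(a),cy+.08*np.sin(a),.077,r))
    L.append(ring(cx,cy,.034,.119)); return L
def fitcar(G,x0,w=(1,1,.2,.2,.2,1)):
    def val(p):
        s=0
        for c,g in G.items():
            for h,k in zip(hoops(*p),w):
                q=proj(c,h).astype(np.float32); s+=k*cv2.remap(g,q[:,:1].copy(),q[:,1:].copy(),cv2.INTER_LINEAR).mean()
        return s
    from scipy.optimize import differential_evolution as de
    b=[(x0[0]-.012,x0[0]+.012),(x0[1]-.012,x0[1]+.012),(x0[2]-.25,x0[2]+.25)]
    r=de(lambda p:-val(p),b,seed=1,maxiter=60,popsize=20); return r.x,-r.fun
def gimg(im):
    # bright, colourless thin wire
    m=im.min(2).astype(np.float32); return cv2.GaussianBlur(m-cv2.GaussianBlur(m,(0,0),4),(0,0),.6)
E
python3 - <<'E'
from h import *
I={c:vision.get_image(c) for c in C}
for sub in(("side","top"),("side",),("top",)):
    p,v=fitcar({c:gimg(I[c]) for c in sub},(.555,.284,.296)); print(sub,np.round(p,4),v,np.degrees(p[2]))
    if len(sub)==2: P=p
out=[]
for c,(x,y,w,h) in dict(side=(155,220,85,90),top=(128,180,85,90)).items():
    k=4.4; im=cv2.resize(I[c][y:y+h,x:x+w,::-1],None,fx=k,fy=k,interpolation=cv2.INTER_CUBIC)
    for L in hoops(*P): cv2.polylines(im,[((proj(c,L)+.5-(x,y))*k).astype(int)],True,(255,0,255),1)
    out.append(im)
cv2.imwrite("pics/ov.png",np.hstack(out))
E
```

```text
('side', 'top') [0.5531 0.281  0.2733] 200.07322692871094 15.661611311282968
('side',) [0.5534 0.2816 0.2784] 108.46461486816406 15.948444739562936
('top',) [0.5522 0.2803 0.2694] 94.64942932128906 15.43271090563593
```

View pics/ov.png

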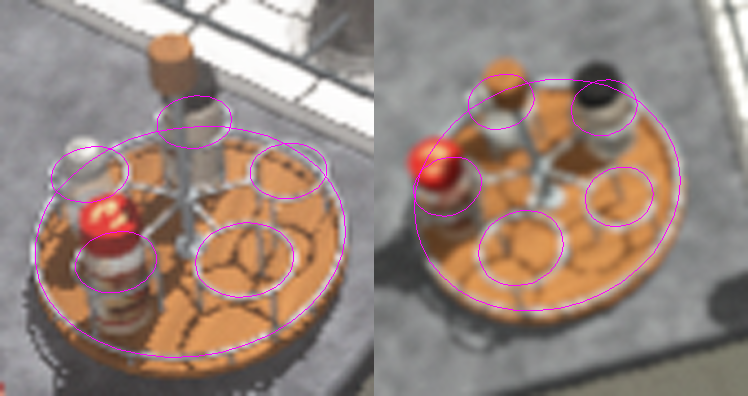

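The overlay fits both views. The wide hoop is at the front-left and the narrow one at the front-right, with the carousel centre near (0.553, 0.281). Next I refine the jar and mill by mask centroid and compute the first shift.

```bash
cat >> h.py <<'E'
from scipy.spatial.transform import Rotation as Ro
def cen(obs,rings,x0):
    "obs: (cam,mask); match centroid of filled hull"
    def f(p):
        r=[]
        for c,m in obs:
            h=cv2.convexHull(proj(c,cyl(*p,rings)).astype(np.float32)); M=cv2.moments(h)
            ys,xs=np.nonzero(m); r+=[M["m10"]/M["m00"]-xs.mean(),M["m01"]/M["m00"]-ys.mean()]
        return r
    s=least_squares(f,x0); return s.x,s.fun
def rel(tx,ty,tz,yaw=None):
    "tool-axes shift mm; yaw = world direction (deg) of finger closing line"
    s=bot.observe(); R=Ro.from_rotvec(s["ee_rot"]).as_matrix(); d=R.T@(np.array([tx,ty,tz])-s["eef_pos"])*1000
    y=np.degrees(np.arctan2(R[1,1],R[0,1])); o="tool y dir %.1f deg, "%y
    sp=None if yaw is None else -np.radians((yaw-y+90)%180-90)
    print(o,"shift",np.round(d,1),"spin",sp,"eef",np.round(s["eef_pos"],4),"w",round(float(s["grip_width"]),4))
def mask(c,n,b,tol=10):
    vision.get_image(c); ds=[d for d in cut_out(c,n) if np.abs(np.array(d["bbox"])-b).max()<tol]; return ds[0]["region"] if ds else None
E
python3 - <<'E'
from h import *
for n,B,x0 in(("tall_jar",dict(side=(296,180,307,214),top=(296,196,308,228)),(.43,-.232)),("pepper_mill",dict(side=(254,220,270,260),top=(222,216,237,246)),(.435,.059))):
  for k in range(2):
    obs=[(c,mask(c,n,b)) for c,b in B.items()]; obs=[o for o in obs if o[1] is not None]
    if n=="pepper_mill": SH[n]=[(0,.029),(.02,.029),(.14,.0245),(.158,.015)]
    p,r=cen(obs,SH[n],x0); print(n,len(obs),np.round(p,4),np.round(r,1))
rel(.43,-.232,.23)
for c,b in(("side",(325,195)),("top",(315,217))): 
    print([(np.round(d["bbox"]),d["score"]) for d in spot_in(c,"teaspoon")[:2]])
E
```

```text
tall_jar 2 [ 0.4368 -0.235 ] [ 0.  -0.7 -0.4  0.3]
tall_jar 2 [ 0.4337 -0.2345] [ 1.  -0.1 -0.5  1.1]
pepper_mill 2 [0.4305 0.0576] [ 0.3 -0.8 -0.6  0.2]
pepper_mill 2 [0.4333 0.0564] [-0.2 -0.4 -0.   0.4]
tool y dir -74.6 deg,  shift [ 353.  -287.1    1.3] spin None eef [ 0.166  -0.6026  0.2313] w 0.0852
[]
[(array([294., 197., 308., 227.]), 0.43)]
```

The rows are not in the units I measure in: shifts go in shares of 400 mm and turns go in shares of pi rad. I convert before sending: 325 mm / 400 = 0.8125, 300 mm / 400 = 0.75, -0.64 rad / 3.1416 = -0.2037.

Emit:
{"op": "move_arm", "data": {"steps": "0.1125 -0.09 0 -0.0318 1; 0.225 -0.18 0 -0.0637 1; 0.3375 -0.27 0 -0.0955 1; 0.45 -0.36 0 -0.1273 1; 0.55 -0.44 0 -0.1592 1; 0.65 -0.52 0 -0.191 1; 0.75 -0.5975 0 -0.2037 1; 0.8125 -0.6475 0 -0.2037 1", "grip_force": 25}}

```text
time: 4.2
eef_pos: [0.4022, -0.2775, 0.2317]
ee_rot: [2.821, 1.38, 0.0]
force: [1.4, -0.6, 0.0]
grip_width: 0.0851
gripper_force: 0.0
```

```bash
python3 -c "
from h import *
rel(.434,-.234,.231,-38)"
```

```text
tool y dir -37.9 deg,  shift [53.9 -1.6  0.7] spin 0.0023015528761243364 eef [ 0.4022 -0.2775  0.2317] w 0.0851
```

In the tool's units: 123 mm / 400 = 0.3075, 105 mm / 400 = 0.2625.

Emit:
{"op": "move_arm", "data": {"steps": "0.075 -0.0025 0 0 1; 0.135 -0.005 0 0 1; 0.135 -0.005 0.0875 0 1; 0.135 -0.005 0.1875 0 1; 0.135 -0.005 0.2625 0 1; 0.135 -0.005 0.3075 0 1; 0.135 -0.005 0.3075 0 1; 0.135 -0.005 0.3075 0 0.2"}}

```text
time: 5.0
eef_pos: [0.4332, -0.2353, 0.1087]
ee_rot: [-2.823, -1.379, -0.0]
force: [-0.4, 0.2, 0.6]
grip_width: 0.0731
gripper_force: 0.0
```

Emit:
{"op": "move_arm", "data": {"steps": "0 0 0 0 -1; 0 0 0 0 -1; 0 0 0 0 -1; 0 0 0 0 -1; 0 0 0 0 -1; 0 0 0 0 -1; 0 0 0 0 -1; 0 0 0 0 -1", "grip_force": 20}}

```text
time: 5.8
eef_pos: [0.4342, -0.2359, 0.1097]
ee_rot: [2.82, 1.377, 0.003]
force: [1.0, -1.2, 7.0]
grip_width: 0.0468
gripper_force: 20.5
```

In the tool's units: 0.84 rad / 3.1416 = 0.2674.

Emit:
{"op": "move_arm", "data": {"steps": "0 0 0 0 0.2; 0 0 0 0 0.2; 0 0 0 0.0446 0.2; 0 0 0 0.0891 0.2; 0 0 0 0.1337 0.2; 0 0 0 0.1783 0.2; 0 0 0 0.2228 0.2; 0 0 0 0.2674 0.2"}}

```text
time: 6.6
eef_pos: [0.4326, -0.2351, 0.1081]
ee_rot: [-3.14, -0.099, 0.001]
force: [0.1, 0.4, 0.1]
grip_width: 0.0512
gripper_force: 0.0
```

In the tool's units: 0.7 rad / 3.1416 = 0.2228.

Emit:
{"op": "move_arm", "data": {"steps": "0 0 0 0.0446 0.2; 0 0 0 0.0891 0.2; 0 0 0 0.1337 0.2; 0 0 0 0.1783 0.2; 0 0 0 0.2228 0.2; 0 0 0 0.2228 0; 0 0 0 0.2228 -1; 0 0 0 0.2228 -1"}}

```text
time: 7.4
eef_pos: [0.4327, -0.2351, 0.1082]
ee_rot: [-2.988, 0.97, 0.001]
force: [-0.3, 0.8, 0.7]
grip_width: 0.0468
gripper_force: 20.6
```

In the tool's units: -100 mm / 400 = -0.25, -60 mm / 400 = -0.15.

Emit:
{"op": "move_arm", "data": {"steps": "0 0 0 0 -1; 0 0 0 0 -1; 0 0 0 0 -1; 0 0 0 0 -1; 0 0 0 0 -1; 0 0 -0.05 0 -1; 0 0 -0.15 0 -1; 0 0 -0.25 0 -1", "grip_force": 25}}

```text
time: 8.2
eef_pos: [0.4323, -0.2352, 0.2088]
ee_rot: [2.986, -0.975, -0.003]
force: [2.0, -0.4, -2.0]
grip_width: 0.0465
gripper_force: 26.0
```

```bash
python3 -c "
from h import *
s=bot.observe(); print(np.round(s['q'],2),s['gripper_force'],s['force'])
rel(.5034,.2182,.235,-38)"
```

```text
[ 0.41  0.21 -0.01  1.94  0.    1.   -1.8 ] 26.047842040788964 [ 2.00599124 -0.42215406 -2.00339319]
tool y dir -126.2 deg,  shift [-210.2 -408.   -26.1] spin -1.5387054381654672 eef [ 0.4323 -0.2352  0.2088] w 0.0465
```

In the tool's units: -259 mm / 400 = -0.6475, -218 mm / 400 = -0.545, -0.52 rad / 3.1416 = -0.1655.

Emit:
{"op": "move_arm", "data": {"steps": "0 0 -0.12 -0.0318 -1; -0.02 -0.0375 -0.2375 -0.0764 -1; -0.07 -0.135 -0.255 -0.121 -1; -0.1225 -0.2375 -0.255 -0.1655 -1; -0.175 -0.34 -0.255 -0.2101 -1; -0.2275 -0.4425 -0.255 -0.2546 -1; -0.28 -0.545 -0.255 -0.2992 -1; -0.3325 -0.6475 -0.255 -0.3438 -1"}}

```text
time: 9.0
eef_pos: [0.4784, 0.0539, 0.3104]
ee_rot: [3.06, 0.707, 0.001]
force: [2.1, -1.1, -0.4]
grip_width: 0.0463
gripper_force: 26.1
```

```bash
python3 -c "
from h import *
s=bot.observe(); print(np.round(s['q'],2))
rel(.5034,.2182,.311,-38)"
```

```text
[ 0.1   0.12 -0.35  1.8   0.04  1.23 -1.37]
tool y dir -64.0 deg,  shift [  94.6 -136.7   -0.7] spin -0.4532995084722571 eef [0.4784 0.0539 0.3104] w 0.0463
```

In the tool's units: -136 mm / 400 = -0.34, -130 mm / 400 = -0.325, -0.45 rad / 3.1416 = -0.1432.

Emit:
{"op": "move_arm", "data": {"steps": "0.065 -0.0925 0 -0.0318 -1; 0.13 -0.1875 0 -0.0637 -1; 0.19 -0.275 0 -0.1019 -1; 0.225 -0.325 0 -0.1432 -1; 0.235 -0.34 0 -0.1432 -1; 0.235 -0.34 0.0875 -0.1432 -1; 0.235 -0.34 0.175 -0.1432 -1; 0.235 -0.34 0.175 -0.1432 -1"}}

```text
time: 9.8
eef_pos: [0.5019, 0.2129, 0.236]
ee_rot: [2.831, 1.36, -0.013]
force: [0.2, -0.4, -1.5]
grip_width: 0.0463
gripper_force: 26.2
```

```bash
python3 - <<'E'
from h import *
I={c:vision.get_image(c) for c in C}
p,v=fitcar({c:gimg(I[c]) for c in C},(.553,.281,.273)); print(np.round(p,4),v)
s=bot.observe(); x,y,z=s["eef_pos"]; zb=z-.108
for c in C: cut=[ (np.round(d["bbox"]),round(d["score"],2)) for d in spot_in(c,"tall_jar")[:5]]; q=proj(c,cyl(x,y,[(zb,.0235),(zb+.14,.0235)])); print(c,cut,"pred",np.round(np.r_[q.min(0),q.max(0)]))
rel(.5034,.2182,.245,-38)
out=[]
for c,(X,Y,w,h) in dict(side=(155,180,85,120),top=(128,150,85,120)).items():
    k=4.4; im=cv2.resize(I[c][Y:Y+h,X:X+w,::-1],None,fx=k,fy=k,interpolation=cv2.INTER_CUBIC)
    for L in hoops(*p)[:2]+[ring(x,y,zb,.0235),ring(x,y,zb+.11,.0235)]: cv2.polylines(im,[((proj(c,L)+.5-(X,Y))*k).astype(int)],True,(255,0,255),1)
    out.append(im)
cv2.imwrite("pics/ov2.png",np.hstack(out))
E
```

```text
[0.5531 0.2814 0.2749] 148.46151733398438
side [(array([320., 141., 332., 176.]), 0.81), (array([213., 211., 225., 251.]), 0.78), (array([305., 131., 320., 164.]), 0.63), (array([332., 127., 343., 161.]), 0.61)] pred [210. 209. 227. 251.]
top [(array([362., 169., 380., 199.]), 0.86), (array([364., 152., 377., 182.]), 0.76), (array([389., 163., 405., 187.]), 0.52)] pred [169. 191. 188. 222.]
tool y dir -38.6 deg,  shift [ 0.9 -2.9 -2.8] spin -0.010326455958797942 eef [0.5051 0.2156 0.2422] w 0.0461
```

View pics/ov2.png

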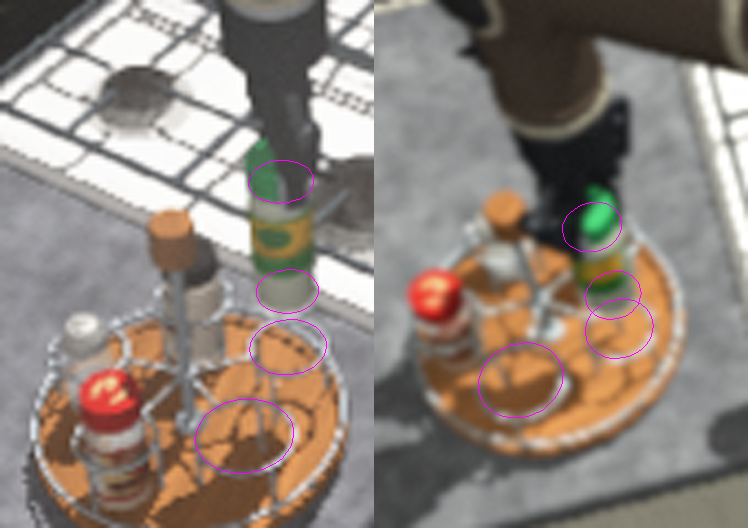

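The jar hangs above the narrow hoop with its bottom at side-crop (285,292), and the overlay ring is about 2 mm off. I'll settle it lower and recheck.

In the tool's units: 35 mm / 400 = 0.0875, 20 mm / 400 = 0.05, -0.01 rad / 3.1416 = -0.0032.

Emit:
{"op": "move_arm", "data": {"steps": "0.0025 -0.005 0.05 -0.0032 -1; 0.0025 -0.005 0.0875 -0.0032 -1; 0.0025 -0.005 0.0875 -0.0032 -1; 0.0025 -0.005 0.0875 -0.0032 -1; 0.0025 -0.005 0.0875 -0.0032 -1; 0.0025 -0.005 0.0875 -0.0032 -1; 0.0025 -0.005 0.0875 -0.0032 -1; 0.0025 -0.005 0.0875 -0.0032 -1"}}

```text
time: 10.8
eef_pos: [0.5033, 0.2177, 0.2056]
ee_rot: [2.823, 1.379, 0.001]
force: [-0.4, -0.2, -1.8]
grip_width: 0.0466
gripper_force: 26.3
```

```bash
cat > ov.py <<'E'
from h import *
import sys
def ov(name,x,y,zb,r1,boxes,p,ztop=.11,k=4.4,r2=None):
    out=[]
    for c,(X,Y,w,h) in boxes.items():
        im=cv2.resize(vision.get_image(c)[Y:Y+h,X:X+w,::-1],None,fx=k,fy=k,interpolation=cv2.INTER_CUBIC)
        for L in hoops(*p)[:2]: cv2.polylines(im,[((proj(c,L)+.5-(X,Y))*k).astype(int)],True,(255,0,255),1)
        for L in [ring(x,y,zb,r1),ring(x,y,zb+ztop,r2 or r1)]: cv2.polylines(im,[((proj(c,L)+.5-(X,Y))*k).astype(int)],True,(0,255,0),1)
        out.append(im)
    cv2.imwrite(name,np.hstack(out))
E
python3 - <<'E'
from ov import *
s=bot.observe(); x,y,z=s["eef_pos"]; rel(.5034,.2182,.207,-38)
ov("pics/ov3.png",x,y,z-.108,.0235,dict(side=(190,205,55,80),top=(160,180,55,80)),(.5531,.2812,.274),ztop=.07,k=7)
E
```

```text
tool y dir -37.9 deg,  shift [ 0.5 -0.2 -1.4] spin 0.0011964396948100798 eef [0.5033 0.2177 0.2056] w 0.0466
```

View pics/ov3.png

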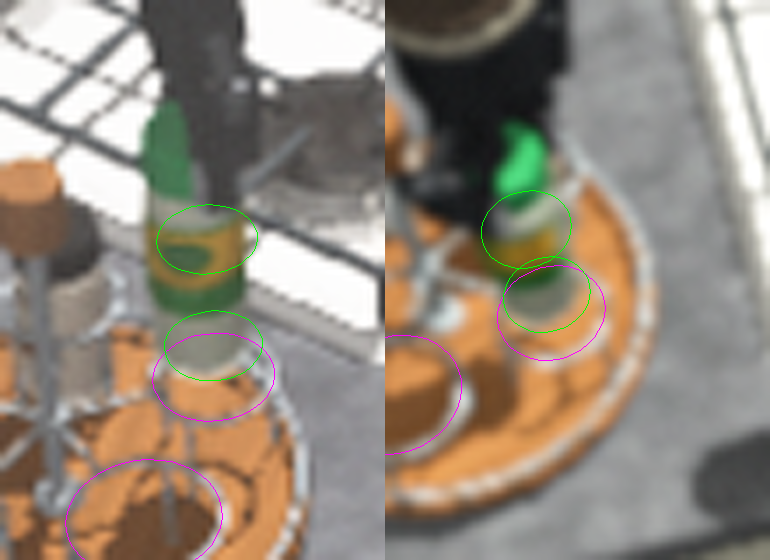

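The jar appears offset from the TCP ring in both views: side px −10/7, top px −5 to −9/7. I'll quantify it with masks.

```bash
python3 - <<'E'
from h import *
x,y,z=bot.observe()["eef_pos"]; zb=z-.108
for c,x0 in(("side",217),("top",237-0)):
    im=vision.get_image(c)
    for z1 in(.012,.03,.05):
        q=proj(c,ring(x,y,zb+z1,.0235)); row=int(round(proj(c,[[x,y,zb+z1]])[0,1])); l,r=q[:,0].min(),q[:,0].max()
        g=im[row-1:row+2].astype(float).mean(0); a,b=int(l)-7,int(r)+8
        print(c,z1,"row",row,"pred %.1f %.1f"%(l,r)); print(a,[tuple(v) for v in g[a:b].astype(int).tolist()])
    for k in range(2):
        for d in cut_out(c,"tall_jar"):
            m=d["region"]; bb=d["bbox"]
            if 155<bb[0]<235 and bb[1]>185:
                for z1 in(.012,.03,.05):
                    row=int(round(proj(c,[[x,y,zb+z1]])[0,1])); xs=np.nonzero(m[row])[0]; print("cut",row,xs.min() if len(xs) else 0,xs.max()+1 if len(xs) else 0)
        vision.get_image(c)
E
```

```text
side 0.012 row 251 pred 212.8 226.9
205 [(164, 155, 152), (164, 143, 129), (167, 139, 121), (166, 141, 126), (147, 128, 119), (135, 121, 111), (140, 130, 122), (133, 130, 121), (125, 126, 114), (129, 131, 117), (130, 133, 118), (128, 134, 117), (129, 135, 116), (128, 133, 115), (129, 133, 117), (129, 134, 117), (130, 132, 117), (128, 127, 116), (123, 121, 112), (120, 120, 110), (128, 128, 124), (131, 129, 132), (129, 129, 131), (134, 134, 134), (140, 140, 141), (146, 143, 144), (145, 142, 142), (157, 155, 153), (165, 162, 159)]
side 0.03 row 247 pred 212.6 226.7
205 [(138, 134, 132), (172, 173, 177), (170, 172, 176), (148, 147, 150), (154, 153, 156), (150, 151, 152), (122, 129, 120), (80, 100, 73), (66, 94, 62), (70, 98, 62), (77, 102, 66), (80, 104, 67), (81, 105, 66), (80, 104, 66), (73, 98, 61), (68, 97, 61), (64, 95, 62), (64, 92, 61), (70, 92, 67), (85, 99, 80), (140, 141, 134), (170, 167, 164), (172, 170, 167), (171, 169, 166), (192, 189, 185), (196, 193, 191), (215, 213, 212), (221, 220, 218), (218, 217, 215)]
side 0.05 row 243 pred 212.3 226.5
205 [(163, 162, 163), (169, 170,
[... 1338 characters left out ...]
2, 118), (176, 160, 131), (197, 163, 129), (206, 159, 117), (214, 155, 103), (221, 154, 92), (224, 155, 88), (217, 147, 82), (187, 125, 71)]
top 0.05 row 215 pred 174.2 187.0
167 [(159, 144, 129), (151, 136, 120), (134, 113, 94), (121, 93, 70), (110, 78, 52), (98, 69, 39), (80, 67, 32), (68, 70, 29), (76, 77, 31), (96, 89, 40), (114, 101, 46), (123, 105, 46), (126, 104, 41), (128, 101, 37), (134, 103, 33), (146, 112, 33), (151, 123, 49), (143, 132, 76), (142, 139, 102), (175, 148, 109), (211, 155, 101), (225, 157, 92), (225, 156, 89), (223, 154, 88), (219, 150, 85), (208, 141, 79), (185, 122, 68)]
cut 220 176 187
cut 218 175 187
cut 215 175 187
cut 220 177 187
cut 218 176 187
cut 215 176 187
```

Jar sits about 6 mm along tool +x from the hoop centre (about 2 mm in-hand, the rest camera bias). Correct and recheck just above the hoop.

In the tool's units: 11 mm / 400 = 0.0275, -6 mm / 400 = -0.015.

Emit:
{"op": "move_arm", "data": {"steps": "-0.0075 0 0.0125 0 -1; -0.015 0 0.0275 0 -1; -0.015 0 0.0275 0 -1; -0.015 0 0.0275 0 -1; -0.015 0 0.0275 0 -1; -0.015 0 0.0275 0 -1; -0.015 0 0.0275 0 -1; -0.015 0 0.0275 0 -1"}}

```text
time: 12.2
eef_pos: [0.4995, 0.213, 0.1944]
ee_rot: [2.823, 1.379, 0.0]
force: [0.0, 1.1, -1.5]
grip_width: 0.0463
gripper_force: 26.3
```

```bash
python3 - <<'E'
from ov import *
s=bot.observe(); x,y,z=s["eef_pos"]; print(x,y,z,s["force"])
ov("pics/ov4.png",.5034,.2182,.077,.0235,dict(side=(200,225,40,55),top=(160,195,40,55)),(.5531,.2812,.274),ztop=.09,k=10)
E
```

```text
0.4994988403913206 0.21297400042782783 0.1943880623473316 [ 0.02376612  1.10965985 -1.4620362 ]
```

View pics/ov4.png

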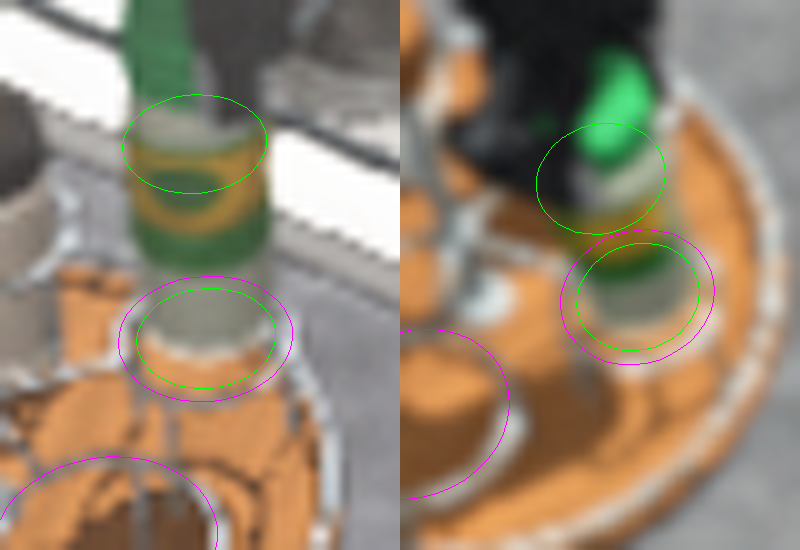

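```bash
python3 - <<'E'
from h import *
x,y,z=bot.observe()["eef_pos"]; zb=z-.108; print(x,y,z)
R={}
for c in C:
    im=vision.get_image(c).astype(np.float32); g=cv2.GaussianBlur(im,(0,0),.7); e=np.abs(cv2.Sobel(g,cv2.CV_32F,1,0)).sum(2); R[c]=e
# fit the silhouette side lines of the jar (z .0-.09 of it) to edges: maximise, per camera, lateral shift u
for c in C:
    res=[]
    for u in np.arange(-4,4.01,.25):
        s=[]
        for z1 in np.linspace(.0,.06,13):
            q=proj(c,ring(x,y,zb+z1,.0235)); l=q[q[:,0].argmin()]; r=q[q[:,0].argmax()]
            for k,pt in((0,l),(1,r)): s.append(cv2.remap(R[c],np.float32([[pt[0]+u]]),np.float32([[pt[1]]]),cv2.INTER_LINEAR)[0,0])
        s=np.array(s).reshape(-1,2).mean(0); res.append((u,s[0],s[1],s.sum()))
    res=np.array(res); print(c,"both %.2f left %.2f right %.2f"%tuple(res[res[:,k].argmax(),0] for k in(3,1,2)))
    a=proj(c,[[x,y,.1],[x+.001,y,.1],[x,y+.001,.1]]); print("px/mm",np.round(a[1:]-a[0],3).tolist(), "TCP minus hoop px",np.round(proj(c,[[x,y,.09]])-proj(c,[[.5034,.2182,.09]]),2))
for c in C:
    for k in range(2):
        vision.get_image(c)
        print(c,[np.round(d["bbox"],1).tolist() for d in cut_out(c,"tall_jar") if 155<d["bbox"][0]<235 and d["bbox"][1]>185], np.round([proj(c,ring(x,y,zb,.0235)).min(0),proj(c,ring(x,y,zb,.0235)).max(0)],1).tolist())
E
```

```text
0.4994632606924545 0.21295901033152978 0.19432097904670143
side both -1.50 left -1.50 right -1.50
px/mm [[-0.242, -0.114], [-0.173, 0.179]] TCP minus hoop px [[ 1.86 -0.49]]
top both -1.25 left -0.25 right -1.75
px/mm [[-0.049, -0.221], [-0.26, 0.066]] TCP minus hoop px [[1.55 0.53]]
side [[215.3, 222.1, 228.9, 257.4]] [[214.9, 250.9], [228.8, 260.9]]
side [[212.8, 222.4, 227.4, 261.5]] [[214.9, 250.9], [228.8, 260.9]]
top [[177.4, 203.0, 187.3, 233.5]] [[178.3, 218.2], [190.7, 229.0]]
top [[176.9, 201.3, 189.4, 231.1]] [[178.3, 218.2], [190.7, 229.0]]
```

Emit:
{"op": "move_arm", "data": {"steps": "0.0025 0 0.0075 0 -1; 0.0025 0 0.015 0 -1; 0.0025 0 0.0225 0 -1; 0.0025 0 0.03 0 -1; 0.0025 0 0.0375 0 -1; 0.0025 0 0.045 0 -1; 0.0025 0 0.0525 0 -1; 0.0025 0 0.06 0 -1"}}

```text
time: 13.6
eef_pos: [0.5001, 0.2137, 0.17]
ee_rot: [2.823, 1.379, -0.0]
force: [0.0, 0.4, -1.2]
grip_width: 0.0465
gripper_force: 26.3
```

In the tool's units: 35 mm / 400 = 0.0875, 33 mm / 400 = 0.0825.

Emit:
{"op": "move_arm", "data": {"steps": "0 0 0.015 0 -1; 0 0 0.03 0 -1; 0 0 0.045 0 -1; 0 0 0.06 0 -1; 0 0 0.0725 0 -1; 0 0 0.0825 0 -1; 0 0 0.0875 0 -1; 0 0 0.0875 0 -1"}}

```text
time: 14.4
eef_pos: [0.4999, 0.2136, 0.135]
ee_rot: [-2.823, -1.379, 0.001]
force: [-1.6, -0.5, -0.2]
grip_width: 0.0465
gripper_force: 26.3
```

Keep lowering gently to touch.

In the tool's units: 5.5 mm / 400 = 0.0138, 5 mm / 400 = 0.0125.

Emit:
{"op": "move_arm", "data": {"steps": "0 0 0.0025 0 -1; 0 0 0.005 0 -1; 0 0 0.0075 0 -1; 0 0 0.01 0 -1; 0 0 0.0125 0 -1; 0 0 0.0138 0 -1; 0 0 0.0138 0 -1; 0 0 0.0138 0 -1"}}

```text
time: 15.2
eef_pos: [0.5003, 0.2139, 0.1302]
ee_rot: [2.823, 1.379, 0.001]
force: [-1.1, -0.2, 4.5]
grip_width: 0.0464
gripper_force: 26.7
```

In the tool's units: -125 mm / 400 = -0.3125, -100 mm / 400 = -0.25.

Emit:
{"op": "move_arm", "data": {"steps": "0 0 -0.0013 0 0.6; 0 0 -0.0013 0 0.6; 0 0 -0.0013 0 0.6; 0 0 -0.0013 0 0.6; 0 0 -0.05 0 0.6; 0 0 -0.15 0 0.8; 0 0 -0.25 0 1; 0 0 -0.3125 0 1"}}

```text
time: 16.0
eef_pos: [0.5006, 0.2142, 0.2577]
ee_rot: [2.823, 1.379, 0.004]
force: [0.4, -0.0, 0.9]
grip_width: 0.0854
gripper_force: 0.0
```

```bash
python3 - <<'E'
from h import *
rel(.4315,.0565,.255,70)
for c in C:
    vision.get_image(c)
    print(c,[(np.round(d["bbox"]).tolist(),round(d["score"],2)) for d in spot_in(c,"tall_jar") if d["bbox"][0]<260], [np.round(f(0)).tolist() for f in (proj(c,cyl(.5034,.2182,[(.022,.0235),(.162,.0235)])).min,proj(c,cyl(.5034,.2182,[(.022,.0235),(.162,.0235)])).max)])
    print(np.round(bot.observe()["q"],2))
E
```

```text
tool y dir -37.9 deg,  shift [-166.9   42.4    2.3] spin 1.2580728922812272 eef [0.5006 0.2142 0.2577] w 0.0854
side [([215.0, 235.0, 228.0, 271.0], 0.9)] [[212.0, 235.0], [228.0, 275.0]]
[-0.09  0.29 -0.5   1.73  0.15  1.15 -1.3 ]
top [([148.0, 194.0, 157.0, 205.0], 0.71), ([176.0, 209.0, 194.0, 238.0], 0.58)] [[173.0, 208.0], [191.0, 236.0]]
[-0.09  0.3  -0.49  1.74  0.15  1.15 -1.3 ]
```

In the tool's units: -169 mm / 400 = -0.4225, -160 mm / 400 = -0.4, -0.14 rad / 3.1416 = -0.0446.

Emit:
{"op": "move_arm", "data": {"steps": "-0.11 0.0275 0 -0.0446 1; -0.22 0.055 0 -0.0891 1; -0.33 0.0825 0 -0.1337 1; -0.4 0.1 0 -0.1783 1; -0.4225 0.105 0 -0.2101 1; -0.4225 0.105 0.0875 -0.2101 1; -0.4225 0.105 0.1875 -0.2101 1; -0.4225 0.105 0.25 -0.2101 1"}}

```text
time: 17.0
eef_pos: [0.4272, 0.0538, 0.1515]
ee_rot: [-2.222, -2.217, 0.005]
force: [0.2, -1.1, 0.6]
grip_width: 0.0857
gripper_force: 0.0
```

```bash
python3 -c "
from h import *
rel(.430,.055,.117,0); print(np.round(bot.observe()['q'],2))"
```

```text
tool y dir -0.1 deg,  shift [ 1.2  3.  34.5] spin -0.002451389222702755 eef [0.4272 0.0538 0.1515] w 0.0857
[ 0.21  0.22 -0.51  2.11  0.14  0.85 -0.38]
```

In the tool's units: 40 mm / 400 = 0.1, 36 mm / 400 = 0.09.

Emit:
{"op": "move_arm", "data": {"steps": "0 0.0025 0.05 0 1; 0.0025 0.0025 0.09 0 1; 0.0025 0.0025 0.1 0 0.2; 0.0025 0.0025 0.1 0 -1; 0.0025 0.0025 0.1 0 -1; 0.0025 0.0025 0.1 0 -1; 0.0025 0.0025 0.1 0 -1; 0.0025 0.0025 0.1 0 -1", "grip_force": 20}}

```text
time: 17.8
eef_pos: [0.4304, 0.0554, 0.1151]
ee_rot: [2.223, 2.219, 0.0]
force: [-0.2, -0.7, -1.4]
grip_width: 0.047
gripper_force: 21.0
```

In the tool's units: 0.84 rad / 3.1416 = 0.2674.

Emit:
{"op": "move_arm", "data": {"steps": "0 0 0 0 0.2; 0 0 0 0 0.2; 0 0 0 0.0446 0.2; 0 0 0 0.0891 0.2; 0 0 0 0.1337 0.2; 0 0 0 0.1783 0.2; 0 0 0 0.2228 0.2; 0 0 0 0.2674 0.2"}}

```text
time: 18.6
eef_pos: [0.4303, 0.0556, 0.1149]
ee_rot: [2.938, 1.111, 0.0]
force: [-1.5, -0.2, 0.2]
grip_width: 0.0514
gripper_force: 0.1
```

In the tool's units: 0.73 rad / 3.1416 = 0.2324.

Emit:
{"op": "move_arm", "data": {"steps": "0 0 0 0.0446 0.2; 0 0 0 0.0891 0.2; 0 0 0 0.1337 0.2; 0 0 0 0.1783 0.2; 0 0 0 0.2228 0.2; 0 0 0 0.2324 0; 0 0 0 0.2324 -1; 0 0 0 0.2324 -1"}}

```text
time: 19.4
eef_pos: [0.4307, 0.0558, 0.1152]
ee_rot: [-3.141, -0.003, -0.002]
force: [0.1, 0.7, 5.3]
grip_width: 0.0472
gripper_force: 20.5
```

In the tool's units: -30 mm / 400 = -0.075, -20 mm / 400 = -0.05.

Emit:
{"op": "move_arm", "data": {"steps": "0 0 0 0 -1; 0 0 0 0 -1; 0 0 0 0 -1; 0 0 0 0 -1; 0 0 0 0 -1; 0 0 -0.025 0 -1; 0 0 -0.05 0 -1; 0 0 -0.075 0 -1", "grip_force": 30}}

```text
time: 20.2
eef_pos: [0.4301, 0.0553, 0.1455]
ee_rot: [3.141, -0.001, -0.001]
force: [-0.9, 0.1, -1.9]
grip_width: 0.0468
gripper_force: 31.1
```

```bash
python3 -c "
from h import *
rel(.475,.305,.235); print(np.round(bot.observe()['q'],2))"
```

```text
tool y dir -90.0 deg,  shift [  44.7 -249.7  -89.6] spin None eef [0.4301 0.0553 0.1455] w 0.0468
[-0.07  0.2  -0.19  2.13  0.05  0.82 -1.87]
```

In the tool's units: -245 mm / 400 = -0.6125, -230 mm / 400 = -0.575.

Emit:
{"op": "move_arm", "data": {"steps": "0 0 -0.1125 0 -1; 0 -0.05 -0.22 0 -1; 0 -0.15 -0.225 0 -1; 0 -0.25 -0.225 0 -1; 0 -0.3625 -0.225 0 -1; 0 -0.475 -0.225 0 -1; 0.0125 -0.575 -0.225 0 -1; 0.05 -0.6125 -0.225 0 -1"}}

```text
time: 21.0
eef_pos: [0.4484, 0.3055, 0.2357]
ee_rot: [-3.139, -0.008, 0.001]
force: [1.3, -0.4, -2.2]
grip_width: 0.0466
gripper_force: 32.2
```

In the tool's units: 26 mm / 400 = 0.065, 20 mm / 400 = 0.05.

Emit:
{"op": "move_arm", "data": {"steps": "0.025 -0.0075 0 0 -1; 0.05 -0.015 0 0 -1; 0.065 -0.015 0 0 -1; 0.065 -0.015 0.0125 0 -1; 0.065 -0.015 0.025 0 -1; 0.065 -0.015 0.0375 0 -1; 0.065 -0.015 0.0375 0 -1; 0.065 -0.015 0.0375 0 -1"}}

```text
time: 21.8
eef_pos: [0.4763, 0.3064, 0.2197]
ee_rot: [3.141, -0.002, -0.0]
force: [0.9, 0.1, -2.6]
grip_width: 0.0475
gripper_force: 32.2
```

```bash
python3 - <<'E'
from ov import *
I={c:vision.get_image(c) for c in C}
p,v=fitcar({c:gimg(I[c]) for c in C},(.553,.281,.273),w=(1,.2,.2,.2,.2,1)); print(np.round(p,4),v)
a=p[2]+np.radians(144); H=p[:2]+.08*np.r_[np.cos(a),np.sin(a)]; print("hoop cam",H)
x,y,z=bot.observe()["eef_pos"]; rel(H[0]-.002,H[1]-.0025,z)
ov("pics/ov5.png",*H,.077,.029,dict(side=(170,215,50,75),top=(130,185,50,75)),p,ztop=.02,k=8)
zb=z-.115
for c in C:
    g=cv2.GaussianBlur(I[c].astype(np.float32),(0,0),.7); e=np.abs(cv2.Sobel(g,cv2.CV_32F,1,0)).sum(2); res=[]
    for u in np.arange(-4,4.01,.25):
        s=[]
        for z1 in np.linspace(.002,.02,7):
            q=proj(c,ring(x,y,zb+z1,.029)); 
            for pt in(q[q[:,0].argmin()],q[q[:,0].argmax()]): s.append(cv2.remap(e,np.float32([[pt[0]+u]]),np.float32([[pt[1]]]),cv2.INTER_LINEAR)[0,0])
        s=np.array(s).reshape(-1,2).mean(0); res.append((u,s[0],s[1],s.sum()))
    res=np.array(res); print(c,"both %.2f left %.2f right %.2f"%tuple(res[res[:,k].argmax(),0] for k in(3,1,2)),"TCP-hoop px",np.round(proj(c,[[x,y,.09]])-proj(c,[[*H,.09]]),2))
E
```

```text
[0.5536 0.2815 0.2871] 96.27620697021484
hoop cam [0.47823753 0.30822874]
tool y dir -90.1 deg,  shift [-0.3  0.9 -0. ] spin None eef [0.4766 0.3066 0.22  ] w 0.0469
side both -1.25 left -1.00 right -1.50 TCP-hoop px [[ 0.72 -0.12]]
top both 0.25 left 0.25 right 0.00 TCP-hoop px [[0.5  0.27]]
```

View pics/ov5.png

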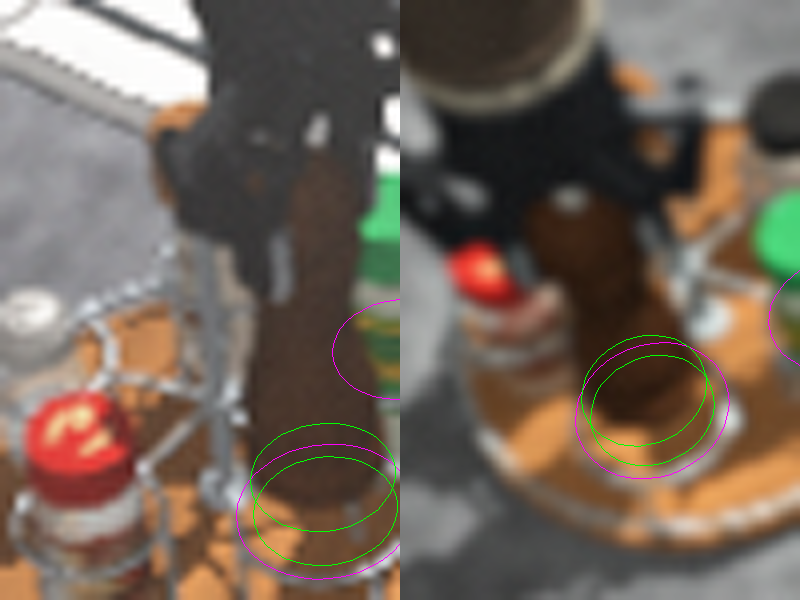

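In the tool's units: 38 mm / 400 = 0.095, 34 mm / 400 = 0.085.

Emit:
{"op": "move_arm", "data": {"steps": "-0.0025 0 0.015 0 -1; -0.0025 0 0.03 0 -1; -0.0025 0 0.045 0 -1; -0.0025 0 0.055 0 -1; -0.0025 0 0.065 0 -1; -0.0025 0 0.075 0 -1; -0.0025 0 0.085 0 -1; -0.0025 0 0.095 0 -1"}}

```text
time: 22.8
eef_pos: [0.4756, 0.3065, 0.1815]
ee_rot: [-3.142, 0.002, -0.0]
force: [0.1, -0.1, -2.2]
grip_width: 0.0468
gripper_force: 32.2
```

No contact and inside the hoop. I'll lower to the tray.

In the tool's units: 43 mm / 400 = 0.1075, 41 mm / 400 = 0.1025.

Emit:
{"op": "move_arm", "data": {"steps": "0 0 0.02 0 -1; 0 0 0.04 0 -1; 0 0 0.06 0 -1; 0 0 0.08 0 -1; 0 0 0.095 0 -1; 0 0 0.1025 0 -1; 0 0 0.1075 0 -1; 0 0 0.1075 0 -1"}}

```text
time: 23.6
eef_pos: [0.4756, 0.3065, 0.1386]
ee_rot: [3.141, -0.002, -0.0]
force: [-1.4, -0.1, -1.9]
grip_width: 0.0467
gripper_force: 32.2
```

In the tool's units: 2 mm / 400 = 0.005, 1.5 mm / 400 = 0.0038.

Emit:
{"op": "move_arm", "data": {"steps": "0 0 0.0013 0 -1; 0 0 0.0025 0 -1; 0 0 0.0038 0 -1; 0 0 0.005 0 -1; 0 0 0.005 0 -1; 0 0 0.005 0 -1; 0 0 0.005 0 -1; 0 0 0.005 0 -1"}}

```text
time: 24.4
eef_pos: [0.4759, 0.3068, 0.1373]
ee_rot: [-3.141, 0.002, -0.001]
force: [0.1, 0.0, 5.2]
grip_width: 0.0469
gripper_force: 32.5
```

In the tool's units: -130 mm / 400 = -0.325, -100 mm / 400 = -0.25.

Emit:
{"op": "move_arm", "data": {"steps": "0 0 -0.0025 0 0.6; 0 0 -0.0025 0 0.6; 0 0 -0.0025 0 0.6; 0 0 -0.0025 0 0.6; 0 0 -0.05 0 0.6; 0 0 -0.15 0 0.6; 0 0 -0.25 0 0.6; 0 0 -0.325 0 0.6"}}

```text
time: 25.2
eef_pos: [0.4759, 0.3068, 0.2692]
ee_rot: [-3.141, 0.002, -0.002]
force: [1.2, 0.9, -0.1]
grip_width: 0.068
gripper_force: 0.0
```

In the tool's units: 75 mm / 400 = 0.1875, 65 mm / 400 = 0.1625.

Emit:
{"op": "move_arm", "data": {"steps": "0.05 0.0175 0 0 0.6; 0.125 0.045 0 0 0.6; 0.1875 0.07 0 0 0.6; 0.1875 0.07 0 0 0.6; 0.1875 0.07 0.05 0 0.6; 0.1875 0.07 0.1125 0 0.6; 0.1875 0.07 0.1625 0 0.3; 0.1875 0.07 0.1625 0 0.1"}}

```text
time: 26.0
eef_pos: [0.5484, 0.2778, 0.1988]
ee_rot: [3.139, -0.001, -0.008]
force: [-0.7, 0.1, -0.5]
grip_width: 0.0472
gripper_force: 0.0
```

```bash
python3 - <<'E'
from h import *
s=bot.observe(); print(np.round(s['q'],2),s["force"]); rel(.551,.2787,.2)
for c in C:
    vision.get_image(c)
    for n,P in(("pepper_mill",(.4782,.3084)),("tall_jar",(.5034,.2182))):
        q=proj(c,cyl(*P,[(z+.022,r) for z,r in SH[n]])); print(c,n,[(np.round(d["bbox"]).tolist(),round(d["score"],2)) for d in spot_in(c,n) if d["bbox"][0]<260][:3],np.round(np.r_[q.min(0),q.max(0)]))
E
```

```text
[-0.33  0.45 -0.3   1.64  0.15  1.08 -2.24] [-0.7127776   0.05378041 -0.5088789 ]
tool y dir -90.0 deg,  shift [ 2.6 -0.9 -1.2] spin None eef [0.5484 0.2778 0.1988] w 0.0472
side pepper_mill [([197.0, 253.0, 218.0, 296.0], 0.88), ([133.0, 304.0, 160.0, 323.0], 0.33)] [201. 252. 220. 297.]
side tall_jar [([213.0, 239.0, 231.0, 270.0], 0.73), ([193.0, 227.0, 198.0, 244.0], 0.3)] [212. 235. 228. 275.]
top pepper_mill [([149.0, 218.0, 172.0, 247.0], 0.69)] [150. 219. 171. 249.]
top tall_jar [([175.0, 209.0, 188.0, 238.0], 0.85)] [173. 208. 191. 236.]
```

In the tool's units: 1 mm / 400 = 0.0025.

Emit:
{"op": "move_arm", "data": {"steps": "0.0025 0 0 0 0; 0.0025 0 0 0 -0.2; 0.0025 0 0 0 -1; 0.0025 0 0 0 -1; 0.0025 0 0 0 -1; 0.0025 0 0 0 -1; 0.0025 0 0 0 -1; 0.0025 0 0 0 -1", "grip_force": 30}}

```text
time: 27.1
eef_pos: [0.552, 0.283, 0.2038]
ee_rot: [-3.135, -0.002, -0.006]
force: [-0.0, 9.5, 2.7]
grip_width: 0.0331
gripper_force: 29.8
```

In the tool's units: -0.41 rad / 3.1416 = -0.1305.

Emit:
{"op": "move_arm", "data": {"steps": "0 0 0 -0.0064 -1; 0 0 0 -0.0191 -1; 0 0 0 -0.035 -1; 0 0 0 -0.0541 -1; 0 0 0 -0.0732 -1; 0 0 0 -0.0923 -1; 0 0 0 -0.1114 -1; 0 0 0 -0.1305 -1"}}

```text
time: 27.9
eef_pos: [0.552, 0.283, 0.2038]
ee_rot: [-3.069, -0.644, -0.008]
force: [1.2, 9.5, 2.8]
grip_width: 0.0336
gripper_force: 29.6
```

In the tool's units: -4 mm / 400 = -0.01, -2 mm / 400 = -0.005, -0.48 rad / 3.1416 = -0.1528.

Emit:
{"op": "move_arm", "data": {"steps": "0.0025 -0.005 0 -0.0191 -1; 0.005 -0.01 0 -0.0382 -1; 0.005 -0.01 0 -0.0573 -1; 0.005 -0.01 0 -0.0764 -1; 0.005 -0.01 0 -0.0955 -1; 0.005 -0.01 0 -0.1146 -1; 0.005 -0.01 0 -0.1337 -1; 0.005 -0.01 0 -0.1528 -1"}}

```text
time: 28.7
eef_pos: [0.5519, 0.2831, 0.2037]
ee_rot: [2.835, 1.353, 0.002]
force: [-2.9, -2.1, 10.3]
grip_width: 0.0335
gripper_force: 30.3
```

In the tool's units: -0.48 rad / 3.1416 = -0.1528.

Emit:
{"op": "move_arm", "data": {"steps": "0 0 0 -0.0191 -1; 0 0 0 -0.0382 -1; 0 0 0 -0.0573 -1; 0 0 0 -0.0764 -1; 0 0 0 -0.0955 -1; 0 0 0 -0.1146 -1; 0 0 0 -0.1337 -1; 0 0 0 -0.1528 -1"}}

```text
time: 29.5
eef_pos: [0.5519, 0.283, 0.2037]
ee_rot: [2.432, 1.988, 0.002]
force: [-3.1, -2.8, 11.8]
grip_width: 0.0334
gripper_force: 30.3
```

```bash
python3 - <<'E'
from h import *
s=bot.observe(); print(np.round(s['q'],2),s["force"],s["ft_torque"]); rel(.551,.283,.2)
I={c:vision.get_image(c) for c in C}
for g in(.15,1.03,1.65): print(np.round(fitcar({c:gimg(I[c]) for c in C},(.553,.281,.274+g),w=(1,1,1,1,1,1)),4) if 0 else fitcar({c:gimg(I[c]) for c in C},(.553,.281,.274+g),w=(1,)*6))
k=4.4;o=[]
for c,(X,Y,w,h) in dict(side=(155,220,85,100),top=(128,180,85,100)).items(): o.append(cv2.resize(I[c][Y:Y+h,X:X+w,::-1],None,fx=k,fy=k,interpolation=cv2.INTER_CUBIC))
cv2.imwrite("pics/t.png",np.hstack(o))
E
```

```text
[-0.13  0.5  -0.6   1.61  0.3   1.13 -1.  ] [-3.14058985 -2.84661353 11.7958128 ] [-0.34592584  1.22971731  0.01413873]
tool y dir -11.5 deg,  shift [-0.2 -0.9  3.7] spin None eef [0.5519 0.283  0.2037] w 0.0334
(array([0.5531172 , 0.28300112, 0.37033582]), np.float64(108.67237854003906))
(array([0.55608049, 0.28062643, 1.55389272]), np.float64(80.29595947265625))
(array([0.55299964, 0.28234803, 1.67413409]), np.float64(180.8521270751953))
```

View pics/t.png

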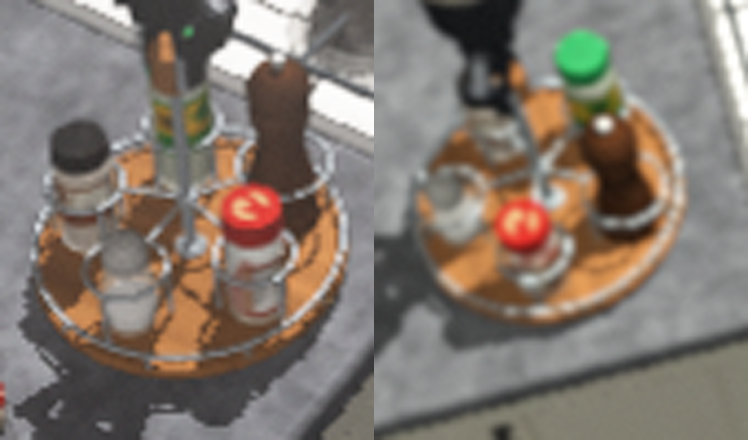

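The tray turns with the knob: the jar and mill are seated, and the salt is now at the left (side-crop 128,280). About 1.47 rad to go.

In the tool's units: -3 mm / 400 = -0.0075, -2 mm / 400 = -0.005, -0.48 rad / 3.1416 = -0.1528.

Emit:
{"op": "move_arm", "data": {"steps": "0 0 -0.0025 -0.0191 -1; 0 0 -0.005 -0.0382 -1; 0 0 -0.0075 -0.0573 -1; 0 0 -0.0075 -0.0764 -1; 0 0 -0.0075 -0.0955 -1; 0 0 -0.0075 -0.1146 -1; 0 0 -0.0075 -0.1337 -1; 0 0 -0.0075 -0.1528 -1"}}

```text
time: 30.4
eef_pos: [0.5519, 0.2829, 0.2039]
ee_rot: [-1.889, -2.509, 0.0]
force: [2.3, 3.2, -8.1]
grip_width: 0.0331
gripper_force: 31.7
```

In the tool's units: -0.48 rad / 3.1416 = -0.1528.

Emit:
{"op": "move_arm", "data": {"steps": "0 0 0 -0.0191 -1; 0 0 0 -0.0382 -1; 0 0 0 -0.0573 -1; 0 0 0 -0.0764 -1; 0 0 0 -0.0955 -1; 0 0 0 -0.1146 -1; 0 0 0 -0.1337 -1; 0 0 0 -0.1528 -1"}}

```text
time: 31.2
eef_pos: [0.5519, 0.2829, 0.2039]
ee_rot: [-1.238, -2.886, -0.0]
force: [3.0, 3.4, -8.8]
grip_width: 0.0329
gripper_force: 31.7
```

In the tool's units: -0.47 rad / 3.1416 = -0.1496.

Emit:
{"op": "move_arm", "data": {"steps": "0 0 0 -0.0191 -1; 0 0 0 -0.0382 -1; 0 0 0 -0.0573 -1; 0 0 0 -0.0764 -1; 0 0 0 -0.0955 -1; 0 0 0 -0.1146 -1; 0 0 0 -0.1337 -1; 0 0 0 -0.1496 -1"}}

```text
time: 32.0
eef_pos: [0.5519, 0.2829, 0.2039]
ee_rot: [-0.532, -3.096, -0.0]
force: [2.7, 4.1, -8.9]
grip_width: 0.0328
gripper_force: 31.7
```

```bash
python3 - <<'E'
from ov import *
s=bot.observe(); print(np.round(s['q'],2),s["force"]); rel(.552,.283,.2)
I={c:vision.get_image(c) for c in C}
p,v=fitcar({c:gimg(I[c]) for c in C},(.553,.281,3.13),w=(1,)*6); print(p,v)
for c in C:
    print([(np.round(d["bbox"]).tolist(),round(d["score"],2)) for d in spot_in(c,"salt_shaker")][:3]); q=proj(c,cyl(p[0]-.08,p[1],SH["salt_shaker"])); print(np.round(np.r_[q.min(0),q.max(0)]))
ov("pics/f.png",p[0]-.08,p[1],.022,.022,dict(side=(155,220,85,100),top=(128,180,85,100)),p,ztop=.063)
E
```

```text
[ 0.07  0.59 -0.92  1.6   0.5   1.2   0.28] [ 2.68943955  4.08047338 -8.86867001]
tool y dir 70.5 deg,  shift [-0.1  0.1  3.9] spin None eef [0.5519 0.2829 0.2039] w 0.0328
[0.55277385 0.28193178 3.07897347] 217.41757202148438
[([209.0, 267.0, 222.0, 292.0], 0.66)]
[209. 264. 224. 290.]
[([162.0, 227.0, 176.0, 247.0], 0.59), ([138.0, 196.0, 199.0, 251.0], 0.36)]
[162. 228. 176. 247.]
```

View pics/f.png

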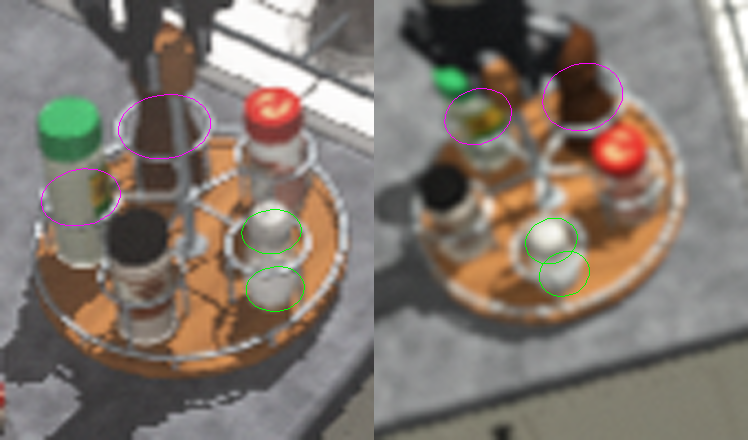

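In the tool's units: -0.05 rad / 3.1416 = -0.0159.

Emit:
{"op": "move_arm", "data": {"steps": "0 0 0 -0.0064 -1; 0 0 0 -0.0127 -1; 0 0 0 -0.0159 -1; 0 0 0 -0.0159 -1; 0 0 0 -0.0159 -1; 0 0 0 -0.0159 -1; 0 0 0 -0.0159 -1; 0 0 0 -0.0159 -1"}}

```text
time: 33.1
eef_pos: [0.5519, 0.2829, 0.2039]
ee_rot: [-0.461, -3.107, -0.0]
force: [4.0, 3.4, -11.0]
grip_width: 0.033
gripper_force: 31.5
```

```bash
python3 - <<'E'
from h import *
s=bot.observe(); print(s["gripper_force"],np.abs(s["joint_velocities"]).max(),s["force"])
I={c:vision.get_image(c) for c in C}
p,v=fitcar({c:gimg(I[c]) for c in C},(.553,.281,3.13),w=(1,)*6); print(p,v)
print(bot.job_done())
E
```

```text
31.528150141239166 0.0018557066687559624 [  3.96434839   3.43016754 -10.95424644]
[0.55234651 0.2822267  3.12805838] 219.486083984375
the job is handed in; nothing more can be done
None
```

I handed the job in: the mill is in the wide hoop, the tall jar is in the narrow one, and the salt is about 1 mm off the front spot by camera. The gripper is still holding the knob at about 31 N with the carousel at rest. The hand-in returned no verdict.

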